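# Take a shaft length on the length gauge and lock its stop

## Robot

A 7-joint arm with a two-finger parallel gripper is mounted at the origin on a cart in front of the work surface, level with it; the furniture and walls round the work are solid. World frame = base frame: x ahead of the robot, y to its left, z up, the work surface at z = 0. Lengths are in mm, angles in rad, forces in N, time in s.
With the tool pointing down it reaches from about 425 to 925 mm from the base axis. Payload 6.8 kg.
Tool frame: the origin (TCP) lies at the very end of the fingers, on their centre line; the grasp point (between the pads) lies 19 mm behind it; z points along the fingers, y is the line along which they close (so a half turn about z gives the same grasp; the last joint's range is limited). The gripper opens to 85 mm and grips with 20 to 120 N. Pads are 22 mm wide; open, the fingers measure 114 mm over their backs; the gripper's body (76 mm by 85 mm) begins 54 mm behind the grasp point. The pads swing forward as they close: fully open they stand 13 mm farther back than shut.
Start: joints at [-1.321, 0.477, 0.022, 1.555, -0.011, 1.109, -0.083], TCP at [236.392, 632.271, 231.308] pointing down, gripper open.
Joint ranges: [-2.96, 2.96], [-0.34, 2.1], [-1.41, 1.46], [0.24, 2.44], [-1.37, 4.51], [0.17, 1.92], [-2.96, 2.96]. Speed limits (rad/s): [2.39, 2.39, 3.14, 3.14, 3.14, 3.14, 3.14].

## Interface

Orientations are given as a rotation vector (axis times angle).
In Python, from station import robot, viewer gives the robot as it stands.
- The arm moves only by the tool move_arm, never from a script. Its argument "commands" is a list of rows, each an object of numbers: "jaw": the closure, from -1 (fully open) to 1 (shut); "x", "y", "z": the shift along the tool's x, y, z in units of 30 mm (1.0 is 30 mm); "twist": the turn about the tool's z in units of 8 degrees (1.0 is 8 degrees). A call has 1 to 20 rows; each row shifts and turns the commanded pose from where the row before left it, along the tool's axes as they then stand; what a row does not reach is not made up. A row lasts 1/8 s, in which the tool goes at most 62.5 mm and 10.7 degrees, less where a joint would pass 70% of its speed; a pose out of reach is approached as far as the arm can. A call with a number of a shift or a turn outside -1 to 1 is refused whole. A call with a gripper value outside its range is refused whole. The fingers move at their own pace and stop on an object; the grip force is fixed at half the most. Time passes only in rows, so rows that do not move let the fingers close. It gives the time, the measured TCP pose, the force, the opening and the grip force at its end, in the units of the state.
- robot.state(): the state, without advancing time (a new reading comes with each control period).
- viewer.snapshot(name): name is "side" or "top"; returns a dict with "img" (480x640x3 uint8, red, green, blue), "range_z" (480x640 float32, mm along the optical axis (not along the pixel's ray), 0 where there is no reading), "mtx" (3x3 intrinsics, pixels), "T" (4x4, takes a point from camera to world coordinates). Camera axes: x right, y down, z forward; pixel columns grow to the right and rows downward; lengths in mm; the calibration is good to about 2 mm. A picture is of the moment at which its call begins.
- robot.job_done(): hands the job in; it is judged then, once.
The state is a dict: "clock": time; "qpos": joint angles; "qd": joint speeds; "effort": joint torques, N m; "tool_pos": TCP position; "eef_rot": TCP orientation; "ft_force": force on the tool from outside, world axes, zero at the start; "torque": the same for the moment, N m; "finger_gap": finger opening in mm; "grasp_force": force on a finger pad.
Only numpy, scipy, OpenCV 4.12 (cv2) and the standard library are available. Lean on these libraries where they do the work, as an engineer would, in place of code of your own. Each camera call takes 0.05 s, during which the arm holds its last target. There are 200 camera calls.

## Task

Take the length of the steel shaft off on the shaft gauge so that the next shafts can be cut to match: lay the shaft in the gauge's two vee rests without dropping it, then slide the blue stop carriage up until the shaft sits snug end to end between the stop and the fixed fence, and only then press the red lever down level to lock the stop. Leave the hex keys, the pen and the rubber vice pad in front of the gauge where they are.

Things in the scene. Friction and masses are not known exactly. Their poses are not given: they have to be found in the camera images.
- gauge: shaft length gauge, fixed: foot plate 74 x 553 mm, aluminium rail (top 24 mm above the bench), two black vee rests, end fence, blue stop carriage. Origin on the bench under the middle of the rests; y along the rail to the fence, z up. Rests at y = -105 and +125 mm (22 mm long, 45 degree vees 34 mm wide at the mouth, lips 65 mm above the bench, 45 mm wide outside); between them fingers have room.
- nest (a point): point of the gauge where the middle of the shaft's axis lies when the shaft rests in both vees with one end against the fence: on the gauge's x = y = 0, 52 mm above the bench. Axes as the gauge.
- fence_face (a point): centre of the fence's steel button that the shaft's end is to touch: at gauge y = +200 mm, 52 mm above the bench. The fence is 46 mm wide and 76 mm high.
- shaft: straight bright steel shaft, 400 mm long, 12.4 mm in diameter, 70 g, both ends alike; lies on the bench beyond the gauge at the start. Its own y axis runs along the shaft.
- shaft_mid (a point): middle of the shaft, on its axis (6 mm above the bench at the start): the place to grip it. Its y axis runs along the shaft.
- stop_carriage (a joint): slide of the blue stop carriage along the rail, in m: 0 when its stop face is exactly 400 mm from the fence, positive when it is farther from the fence (open), limits -0.045 and 0.068. It starts open. Drags with about 3 N and stays where it is left.
- stop_knob (a point): middle of the black round knob (25 mm in diameter, 64 to 95 mm above the bench) on the carriage, at 82 mm height, 30 mm behind the stop face. Grip it from above, fingers closing along the rail (the lever stands on its side towards the robot). The carriage is 56 mm across, 48 mm along the rail, top 61 mm above the bench.
- stop_face (a point): centre of the carriage's brass stop button that touches the shaft's end, 52 mm above the bench.
- lock_lever (a joint): hinge of the red clamp lever on the carriage's side towards the robot, in rad: 0 raised 38 degrees (stop free), 0.66 level, 0.69 end of travel (stop locked). It stays where it is left; about 1.5 N at the red grip moves it.
- lever_pad (a point): middle of the lever's red grip, 43 mm from the pivot (grip 42 mm long, ending 64 mm from the pivot, 16 mm wide, 10 mm thick). When level it lies 41 mm above the bench with its top at 46 mm.
- lever_pivot (a point): pivot of the lever on the carriage, 41 mm above the bench; the lever points from it towards the gauge's -x and swings about the gauge's y axis.
- hex_keys: red folding hex key set, 31 x 86 x 22 mm, lying on the bench in front of the gauge; origin under its middle. Leave alone.
- ball_pen: white and blue pen, 140 mm long, 12 mm thick, lying near the front edge of the bench; origin under its middle. Leave alone.
- shaft_pad: black rubber vice pad, 38 x 50 x 32 mm, standing on the bench in front of the gauge; origin under its middle. Leave alone.

How it is judged:
By the outcome, as a careful person would: the job done as asked, in the order asked, and still so for the second after the job is handed in, with the robot touching nothing.
It also fails if it takes over 64 s, if anything falls off the work surface, if the arm or the gripper's body presses on something with over 40 N, if the wrist force passes 120 N, or if a joint passes its speed limit or range.

## Working session

There is one attempt and no reset: what is moved stays moved. The work goes in short steps, Python scripts to look and compute and a tool call to move; the robot and the scene stay as the last step left them, time stands still between calls to the robot, and variables do not carry over. Pictures are saved under pics/ and viewed, at most 11 in all, crops included, and the job is handed in when it is done.

Besides the shell and the picture viewer there is one more tool, called after "Request:" by a JSON object that holds its "api" and its "payload". move_arm: Moves the arm, as the interface text tells. Its arguments: {"type":"object","properties":{"commands":{"type":"array","items":{"type":"object","properties":{"jaw":{"type":"number"},"x":{"type":"number"},"y":{"type":"number"},"z":{"type":"number"},"twist":{"type":"number"}}}}},"required":["commands"]}

```bash
mkdir -p pics; cat > h.py <<'E'
import numpy as np, cv2
from station import robot, viewer
def snap(n):
    s=viewer.snapshot(n); return s
def save(s,f,crop=None,scale=1):
    im=s['img'][:,:,::-1]
    if crop: im=im[crop[1]:crop[3],crop[0]:crop[2]]
    cv2.imwrite('pics/'+f,cv2.resize(np.ascontiguousarray(im),None,fx=scale,fy=scale,interpolation=cv2.INTER_CUBIC))
def cloud(s):
    d=s['range_z'].astype(float); v,u=np.indices(d.shape); K=s['mtx']
    P=np.stack([(u-K[0,2])/K[0,0]*d,(v-K[1,2])/K[1,1]*d,d],-1)
    T=s['T']; W=P@T[:3,:3].T+T[:3,3]; W[d<=0]=np.nan; return W
def onplane(s,u,v,z):
    r=np.linalg.inv(s['mtx'])@[u,v,1]; r=s['T'][:3,:3]@r; o=s['T'][:3,3]
    return o+r*(z-o[2])/r[2]
E
python3 - <<'E'
from h import *
for n in('top','side'):
    s=snap(n); save(s,n+'0.png'); print(n,s['T'].round(2).tolist(),s['mtx'].round(1).tolist())
print(robot.state())
E
```

```text
top [[-0.01, -0.98, 0.19, 317.68], [-1.0, 0.01, -0.0, 394.64], [-0.0, -0.19, -0.98, 1043.04], [0.0, 0.0, 0.0, 1.0]] [[529.8, 0.0, 324.5], [0.0, 529.8, 241.4], [0.0, 0.0, 1.0]]
side [[1.0, 0.04, -0.01, 536.13], [0.04, -0.63, 0.77, -380.98], [0.02, -0.77, -0.64, 702.82], [0.0, 0.0, 0.0, 1.0]] [[464.6, 0.0, 313.4], [0.0, 464.6, 245.9], [0.0, 0.0, 1.0]]
{'clock': 0.1, 'qpos': array([-1.32112059,  0.4777332 ,  0.02232763,  1.55631599, -0.01150397,
        1.10931527, -0.08307784]), 'qd': array([-0.00149781, -0.00095073, -0.00135937, -0.00251122,  0.00023941,
        0.00077457, -0.00141356]), 'effort': array([ 4.49601357e-03, -5.97759569e+01,  1.61367472e+00, -2.81955707e+01,
        1.28245982e-02,  5.06257304e-03,  1.75290370e-05]), 'tool_pos': array([236.19594064, 631.76893926, 230.42753165]), 'eef_rot': array([-5.58883566e-01, -3.09129241e+00,  2.56587615e-03]), 'ft_force': array([0.06448143, 0.23376898, 0.42942998]), 'torque': array([ 0.04093125,  0.01142265, -0.01482914]), 'grasp_force': 0.0, 'finger_gap': 85.1261901897525}
```

View pics/top0.png

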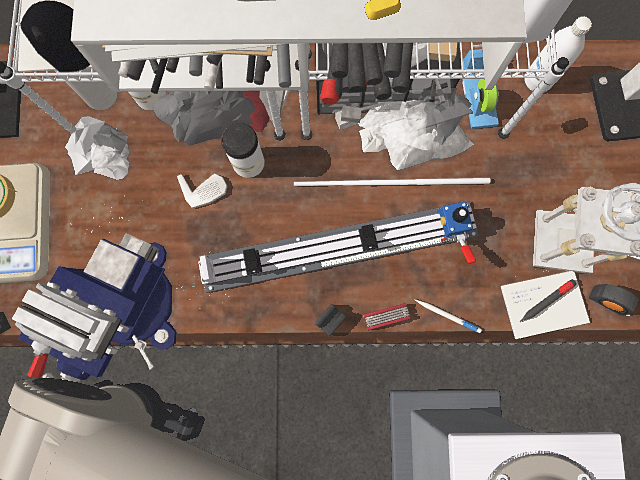

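View pics/side0.png

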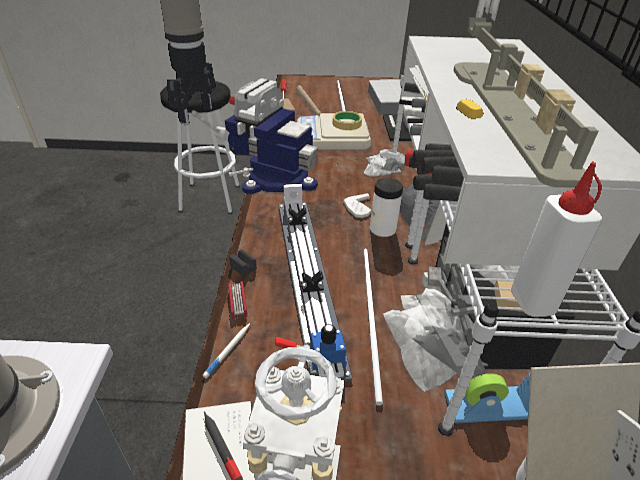

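The top view shows the shaft from pixel (294,184) to (491,181), the fence at about (206,270), the rests at (252,262) and (368,237), the knob at (461,213) and the red lever grip at (467,254). A shelf hangs over the back, and the side view agrees. Next I measure these points.

```bash
python3 - <<'E'
from h import *
np.set_printoptions(suppress=True,precision=1)
s=snap('top'); W=cloud(s); Wt=W
im=s['img'].astype(int)
z=W[...,2]
v,u=np.indices(z.shape)
def fit(m,nm):
    P=W[m]; c=np.median(P,0); d=np.linalg.svd(P[:,:2]-P[:,:2].mean(0),full_matrices=0)[2][0]
    t=(P[:,:2]-c[:2])@d; mid=c[:2]+d*(t.min()+t.max())/2
    print(nm,m.sum(),'mid',mid,'z',c[2],'len',np.ptp(t),'ang',np.degrees(np.arctan2(d[0],d[1])))
m=(u>285)&(u<500)&(v>172)&(v<192)&(im.min(2)>170)
fit(m,'shaft')
for p in((296,184),(392,182),(489,181)): print('shaft on plane',onplane(s,*p,12))
g=(u>190)&(u<490)&(v>195)&(v<300)
dark=im.max(2)<60
m=g&dark&(z>50)&(z<70)&(u>235)&(u<268);fit(m,'restF')
m=g&dark&(z>50)&(z<70)&(u>350)&(u<385);fit(m,'restS')
m=g&(z>70)&(z<82)&(u<225);fit(m,'fence')
m=g&(z>88)&(u>430);fit(m,'knobtop')
blue=(im[...,2]>im[...,0]+50)
m=g&blue&(z>55)&(z<66);fit(m,'carr')
red=(im[...,0]>im[...,1]+90)
m=g&red&(u>440)&(v>235)&(z>35);fit(m,'lever'); print(W[m][:,2].min(),W[m][:,2].max())
m=g&(z>20)&(z<28)&(u>270)&(u<345);fit(m,'rail')
# shelf
for p in((300,60),(300,35),(300,15),(500,30),(460,60),(285,135),(307,135),(505,135),(240,135),(330,95)): print(p,W[p[1],p[0]])
s=snap('side');W=cloud(s);im=s['img'].astype(int);z=W[...,2];v,u=np.indices(z.shape)
m=(u>355)&(u<385)&(v>245)&(v<410)&(im.min(2)>170)&(z<30);fit(m,'shaft side')
m=(z>88)&(z<99)&(u>310)&(u<345)&(v>315)&(v<345);fit(m,'knob side')
m=(z>68)&(z<82)&(u>275)&(u<310)&(v>180)&(v<210);fit(m,'fence side')
E
```

```text
Traceback (most recent call last):
numpy.linalg.LinAlgError: SVD did not converge
```

```bash
cat > meas.py <<'E'
from h import *
np.set_printoptions(suppress=True,precision=1)
def fit(W,m,nm):
    m=m&np.isfinite(W[...,2]); P=W[m]
    if len(P)<3: print(nm,'none',len(P)); return
    c=np.median(P,0); d=np.linalg.svd(P[:,:2]-P[:,:2].mean(0),full_matrices=0)[2][0]
    t=(P[:,:2]-c[:2])@d; mid=c[:2]+d*(t.min()+t.max())/2
    print(nm,m.sum(),'mid',mid,'med',c,'len %.1f ang %.2f'%(np.ptp(t),np.degrees(np.arctan(d[0]/d[1]))))
E
python3 - <<'E'
from meas import *
s=snap('top'); W=cloud(s)
im=s['img'].astype(int); z=W[...,2]; v,u=np.indices(z.shape)
m=(u>285)&(u<500)&(v>172)&(v<192)&(im.min(2)>170)
print(m.sum(),np.isfinite(z[m]).sum())
fit(W,m,'shaft')
U,V=u[m],v[m]; print(U.min(),U.max(),np.polyfit(U,V,1))
a,b=np.polyfit(U,V,1)
e=[onplane(s,x,a*x+b,9) for x in (U.min()-.5,U.max()+.5)]; print('shaft ends',e, (e[0]+e[1])/2)
g=(u>190)&(u<490)&(v>195)&(v<300); dark=im.max(2)<60
fit(W,g&dark&(z>50)&(z<70)&(u>235)&(u<268),'restF')
fit(W,g&dark&(z>50)&(z<70)&(u>350)&(u<385),'restS')
fit(W,g&(z>70)&(z<82)&(u<225),'fence')
fit(W,g&(z>88)&(u>430),'knobtop')
fit(W,g&(im[...,2]>im[...,0]+50)&(z>55)&(z<66),'carr')
m=g&(im[...,0]>im[...,1]+90)&(u>440)&(v>235)&(z>35);fit(W,m,'lever')
fit(W,g&(z>20)&(z<28)&(u>270)&(u<345),'rail')
for p in((300,60),(300,35),(300,15),(500,30),(460,60),(285,135),(307,135),(505,135),(240,135),(330,95)): print(p,W[p[1],p[0]])
s=snap('side');W=cloud(s);im=s['img'].astype(int);z=W[...,2];v,u=np.indices(z.shape)
fit(W,(u>355)&(u<385)&(v>245)&(v<410)&(im.min(2)>150)&(z<30),'shaft side')
fit(W,(z>88)&(z<99)&(u>310)&(u<345)&(v>315)&(v<345),'knob side')
fit(W,(z>68)&(z<82)&(u>275)&(u<310)&(v>180)&(v<210),'fence side')
E
```

```text
933 933
shaft 933 mid [642.  255.9] med [642.1 238.2   9.2] len 396.8 ang -0.39
294 489 [ -0.  188.1]
shaft ends [array([640.7, 455.2,   9. ]), array([643.8,  56.4,   9. ])] [642.3 255.8   9. ]
restF 162 mid [476.7 532.9] med [483.6 534.1  55.1] len 41.4 ang 79.95
restS 155 mid [521.7 307.8] med [527.5 308.9  55.2] len 42.5 ang 79.17
fence 166 mid [460.5 615.5] med [459.7 615.4  74.7] len 45.6 ang 78.61
knobtop 125 mid [555.  139.7] med [554.6 139.8  92.3] len 24.1 ang -81.62
carr 455 mid [551.8 147.5] med [547.7 145.7  59.1] len 61.4 ang 66.25
lever 148 mid [482.9 126.6] med [482.1 126.5  68.6] len 35.3 ang 77.01
rail 1532 mid [498.3 426.4] med [498.  427.7  22.9] len 155.2 ang -12.19
(300, 60) [715.6 426.1 353.7]
(300, 35) [719.4 423.6 409.5]
(300, 15) [750.7 423.7 406.6]
(500, 30) [724.3 159.2 409.3]
(460, 60) [834.3 139.  143.1]
(285, 135) [749.9 473.8  -2.3]
(307, 135) [743.9 427.4  11.1]
(505, 135) [742.8  15.9   4.4]
(240, 135) [696.6 546.4 128.3]
(330, 95) [688.5 383.3 299.8]
shaft side 821 mid [642.8 265.7] med [643.2 194.4  11.6] len 416.8 ang -0.38
knob side 152 mid [556.  137.1] med [556.9 137.1  94.1] len 25.9 ang -84.25
fence side 98 mid [460.7 615.3] med [459.9 615.1  74.8] len 44.0 ang 79.75
```

Request:
{"api": "move_arm", "payload": {"commands": [{"x": -0.5, "y": -0.235, "jaw": -1}, {"x": -1, "y": -0.47, "jaw": -1}, {"x": -1, "y": -0.47, "jaw": -1}, {"x": -1, "y": -0.47, "jaw": -1}, {"x": -1, "y": -0.47, "jaw": -1}, {"x": -1, "y": -0.47, "jaw": -1}, {"x": -1, "y": -0.47, "jaw": -1}, {"x": -1, "y": -0.47, "jaw": -1}, {"x": -1, "y": -0.47, "jaw": -1}, {"x": -1, "y": -0.47, "jaw": -1}, {"x": -1, "y": -0.47, "jaw": -1}, {"x": -1, "y": -0.47, "jaw": -1}, {"x": -1, "y": -0.47, "jaw": -1}, {"x": -1, "y": -0.47, "jaw": -1}, {"x": -0.5, "y": -0.235, "jaw": -1}, {"jaw": -1}]}}

```text
schema error: expected keys jaw, x, y, z, twist
```

```bash
cat > go.py <<'E'
# go.py x y z ang : units still to go, tool axes at present (translate before twist) ; ang = closing-line angle deg
import sys
from h import *
from scipy.spatial.transform import Rotation as R
np.set_printoptions(suppress=True,precision=3)
st=robot.state(); Rm=R.from_rotvec(st['eef_rot']).as_matrix(); p=st['tool_pos']
a=np.degrees(np.arctan2(Rm[1,1],Rm[0,1]))
print('t',round(st['clock'],2),'pos',p,'ang %.2f'%a,'tilt %.2f'%np.degrees(np.arccos(-Rm[2,2])),'gap %.1f F %.1f'%(st['finger_gap'],st['grasp_force']),'ft',st['ft_force'],'q',st['qpos'])
if len(sys.argv)>4:
    t=np.array([float(v) for v in sys.argv[1:4]]); ta=float(sys.argv[4])
    d=(ta-a+90)%180-90
    print('units xyz',Rm.T@(t-p)/30,'twist',-d/8)
E
python3 go.py 570 256 120 0.45
```

```text
t 0.25 pos [236.282 632.008 230.834] ang 69.50 tilt 0.05 gap 85.0 F 0.0 ft [0.181 0.364 0.675] q [-1.321  0.477  0.022  1.556 -0.012  1.109 -0.083]
units xyz [-14.809  -7.841   3.702] twist 8.631283964357504
```

Request:
{"api": "move_arm", "payload": {"commands": [{"x": -0.5, "y": -0.25, "z": 0, "twist": 0, "jaw": -1}, {"x": -1, "y": -0.5, "z": 0, "twist": 0, "jaw": -1}, {"x": -1, "y": -0.5, "z": 0, "twist": 0, "jaw": -1}, {"x": -1, "y": -0.5, "z": 0, "twist": 0, "jaw": -1}, {"x": -1, "y": -0.5, "z": 0, "twist": 0, "jaw": -1}, {"x": -1, "y": -0.5, "z": 0, "twist": 0, "jaw": -1}, {"x": -1, "y": -0.5, "z": 0, "twist": 0, "jaw": -1}, {"x": -1, "y": -0.5, "z": 0, "twist": 0, "jaw": -1}, {"x": -1, "y": -0.5, "z": 0, "twist": 0, "jaw": -1}, {"x": -1, "y": -0.5, "z": 0, "twist": 0, "jaw": -1}, {"x": -1, "y": -0.5, "z": 0, "twist": 0, "jaw": -1}, {"x": -1, "y": -0.5, "z": 0, "twist": 0, "jaw": -1}, {"x": -1, "y": -0.5, "z": 0, "twist": 0, "jaw": -1}, {"x": -1, "y": -0.5, "z": 0, "twist": 0, "jaw": -1}, {"x": -0.5, "y": -0.25, "z": 0, "twist": 0, "jaw": -1}, {"x": 0, "y": 0, "z": 0, "twist": 0, "jaw": -1}]}}

```text
clock: 2.25
tool_pos: [556.9, 286.9, 231.3]
eef_rot: [0.563, 3.091, -0.001]
ft_force: [-1.5, 0.1, -0.2]
finger_gap: 85.5
grasp_force: 0.0
```

```bash
python3 go.py 570 256 120 0.45; python3 - <<'E'
from meas import *
s=snap('top');W=cloud(s); z=W[...,2]
for zl,zh in((20,60),(60,150),(150,250),(250,340),(340,450)):
    m=(z>zl)&(z<zh)&(W[...,0]>600)&(W[...,1]>170)&(W[...,1]<340)
    print(zl,zh,m.sum(),np.sort(W[m][:,0])[:4] if m.any() else '')
s=snap('side'); save(s,'side1.png')
E
```

```text
t 2.25 pos [556.859 286.928 231.305] ang 69.34 tilt 0.02 gap 85.5 F 0.0 ft [-1.458  0.084 -0.194] q [-0.696  0.398  0.161  1.687 -0.071  1.062  0.697]
units xyz [-0.773 -0.809  3.711] twist 8.611191705177212
20 60 677 [727.7 743.6 744.2 744.9]
60 150 163 [789.5 789.9 790.8 791.1]
150 250 188 [828.3 828.8 829.6 830.4]
250 340 1551 [691.1 691.3 691.5 691.6]
340 450 5194 [712.7 713.1 713.2 713.3]
```

```bash
python3 - <<'E'
from meas import *
s=snap('top');W=cloud(s); z=W[...,2]
for y in range(140,420,20):
    r=[]
    for zl,zh in((230,300),(300,340),(340,385),(385,430)):
        m=(z>zl)&(z<zh)&(W[...,0]>660)&(W[...,1]>y)&(W[...,1]<y+20)
        r.append(round(float(W[m][:,0].min())) if m.sum()>2 else None)
    print(y,r)
save(s,'top1.png')
E
```

```text
140 [797, None, None, 713]
160 [None, None, None, 714]
180 [None, None, None, 714]
200 [None, None, None, 714]
220 [786, None, None, 714]
240 [749, None, None, 714]
260 [744, 728, None, 713]
280 [747, 718, None, 714]
300 [731, 709, None, 714]
320 [715, 691, None, 713]
340 [693, 691, None, 712]
360 [683, 688, None, 714]
380 [683, 685, None, 713]
400 [713, 714, 714, 714]
```

View pics/side1.png

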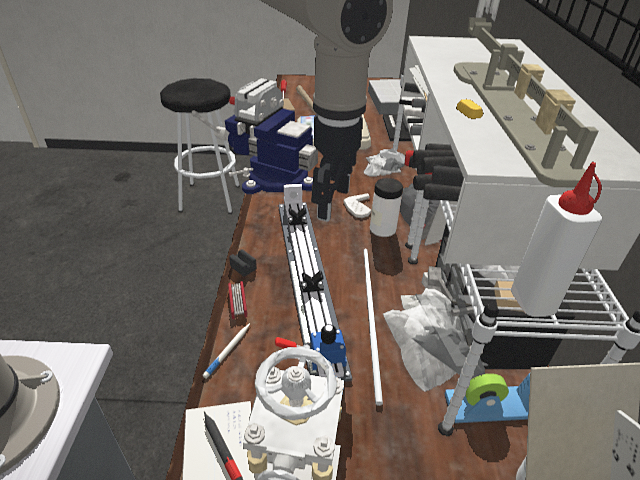

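The side view shows the gripper above the gauge at about (325,200), and the wrist joint at about (360,15). That joint bulges towards the shelf, so I measure the arm's profile against the shelf before descending.

```bash
python3 - <<'E'
from meas import *
p=robot.state()['tool_pos']
for n in('side','top'):
    s=snap(n);W=cloud(s)-p; v,u=np.indices(W.shape[:2])
    print(n)
    for h in range(0,700,40):
        m=(W[...,2]>h)&(W[...,2]<h+40)&(abs(W[...,1])<130)&(abs(W[...,0])<(160 if n=='side' else 300))
        if n=='side': m&=(u<398)&(v<230)
        P=W[m]
        if len(P)>5: print(h,len(P),'x',np.percentile(P[:,0],[1,99]),'y',np.percentile(P[:,1],[1,99]))
E
```

```text
side
0 281 x [-26.3  26.9] y [-53.5  45.2]
40 524 x [-36.1  36.5] y [-71.4  63.4]
80 917 x [-34.8  31.9] y [-69.5  55.8]
120 943 x [-36.7  36. ] y [-37.3  -4.3]
160 1259 x [-36.1  37.3] y [-38.8   6. ]
200 1434 x [-36.9  37. ] y [-38.4  -3.6]
240 1552 x [-36.3  36.5] y [-38.8  -6.8]
280 2006 x [-51.2  55.8] y [-66.5  12.5]
320 2529 x [-90.9  58.3] y [-74.8 -15.6]
top
0 449 x [-26.8 243.4] y [-67.3 127.5]
40 1636 x [-35.2 218.7] y [-60.  128.2]
80 3065 x [-33.8 205.6] y [-61.1 127.3]
120 418 x [-37.6 174. ] y [-27.2 129.5]
160 8653 x [-36.8 215.9] y [-127.2  128.2]
200 638 x [-39.3   1.4] y [-9.5 40.9]
240 263 x [-35.9   8.5] y [ 9.9 50.7]
280 549 x [-76.7  12.3] y [ 6.  57.9]
320 2611 x [-88.5  50.2] y [-15.  58.]
360 9784 x [-135.5   37.2] y [-60.   45.1]
400 9869 x [-200.5  -40.4] y [-84.3 -11.2]
440 13623 x [-243.5 -102.8] y [-104.7  -46.7]
480 1867 x [-231.5 -163.8] y [-95.9 -80.1]
```

View pics/top1.png

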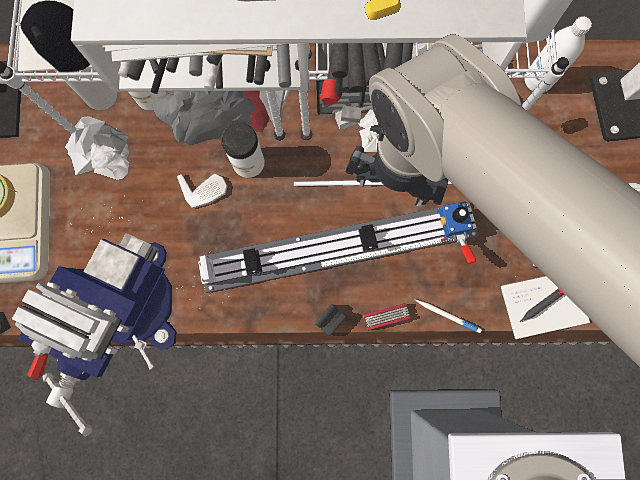

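The top view shows the forearm coming in from the right. By the profile, the wrist joint clears the shelf front by about 14 mm when the tool is over the shaft. I go down to 120 mm, turn, and then check.

Request:
{"api": "move_arm", "payload": {"commands": [{"x": -0.2, "y": -0.2, "z": 0.5, "twist": 0, "jaw": -0.2}, {"x": -0.2, "y": -0.2, "z": 0.8, "twist": 0, "jaw": -0.2}, {"x": -0.2, "y": -0.2, "z": 0.9, "twist": 0, "jaw": -0.2}, {"x": -0.17, "y": -0.2, "z": 0.9, "twist": 0, "jaw": -0.2}, {"x": 0, "y": 0, "z": 0.6, "twist": 0.5, "jaw": -0.2}, {"x": 0, "y": 0, "z": 0, "twist": 1, "jaw": -0.2}, {"x": 0, "y": 0, "z": 0, "twist": 1, "jaw": -0.2}, {"x": 0, "y": 0, "z": 0, "twist": 1, "jaw": -0.2}, {"x": 0, "y": 0, "z": 0, "twist": 1, "jaw": -0.2}, {"x": 0, "y": 0, "z": 0, "twist": 1, "jaw": -0.2}, {"x": 0, "y": 0, "z": 0, "twist": 1, "jaw": -0.2}, {"x": 0, "y": 0, "z": 0, "twist": 1, "jaw": -0.2}, {"x": 0, "y": 0, "z": 0, "twist": 1, "jaw": -0.2}, {"x": 0, "y": 0, "z": 0, "twist": 0.11, "jaw": -0.2}, {"x": 0, "y": 0, "z": 0, "twist": 0, "jaw": -0.2}]}}

```text
clock: 4.38
tool_pos: [569.2, 257.6, 119.8]
eef_rot: [2.207, 2.236, -0.001]
ft_force: [-0.2, 0.4, -0.2]
finger_gap: 51.1
grasp_force: 0.0
```

```bash
python3 go.py 638 255.5 120 0.45; python3 - <<'E'
from meas import *
p=robot.state()['tool_pos']
for n in('side','top'):
    s=snap(n);W=cloud(s)-p; v,u=np.indices(W.shape[:2])
    print(n)
    for h in range(0,400,40):
        m=(W[...,2]>h)&(W[...,2]<h+40)&(abs(W[...,1])<130)&(abs(W[...,0])<115)
        P=W[m]
        if len(P)>5: print(h,len(P),'x',np.percentile(P[:,0],[1,99]),'y',np.percentile(P[:,1],[1,99]))
E
```

```text
t 4.38 pos [569.205 257.65  119.775] ang 0.76 tilt 0.04 gap 51.1 F 0.0 ft [-0.207  0.363 -0.163] q [-0.852  0.552  0.449  1.8   -0.305  0.859 -0.247]
units xyz [-0.102  2.292 -0.009] twist 0.03824593876424309
side
0 202 x [-37.6  39.3] y [-11.6  11.5]
40 693 x [-59.3  60.4] y [-16.3  12.6]
80 1192 x [-65.2  65.7] y [-18.8  10.9]
120 690 x [-36.7  36.5] y [-36.9  -3.2]
160 998 x [-37.1  37.2] y [-38.4   4.1]
200 1120 x [-37.4  37.1] y [-38.   -2.6]
240 1168 x [-36.5  36. ] y [-38.1  -5.9]
280 1331 x [-38.5  50.6] y [-53.1  -4.5]
320 2597 x [-80.7  52.2] y [-58.7 -27.7]
360 3292 x [-111.4   31.6] y [-63.7  34.7]
top
0 24 x [-39.1 -26. ] y [ 5.3 10.5]
40 130 x [-59.8 -19.6] y [-16.6  16.4]
80 325 x [-67.3 -21.5] y [-12.5  16.6]
120 298 x [-37.8   7. ] y [-25.7  37.2]
160 350 x [-39.1 114.7] y [-21.1 125.7]
200 388 x [-39.3  10.6] y [ 1.9 40.9]
240 83 x [-29.2  19.6] y [22.7 48.4]
280 217 x [-59.1  28.1] y [29.2 53.4]
320 1395 x [-81.1  46.7] y [-27.6  54. ]
360 3904 x [-91.7  33.8] y [-49.8  46.5]
```

Request:
{"api": "move_arm", "payload": {"commands": [{"x": -0.05, "y": 0.4, "z": 0, "twist": 0, "jaw": -0.2}, {"x": -0.05, "y": 0.7, "z": 0, "twist": 0, "jaw": -0.2}, {"x": 0, "y": 0.7, "z": 0, "twist": 0, "jaw": -0.2}, {"x": 0, "y": 0.49, "z": 0, "twist": 0.04, "jaw": -0.2}, {"x": 0, "y": 0, "z": 0.5, "twist": 0, "jaw": -0.2}, {"x": 0, "y": 0, "z": 0.7, "twist": 0, "jaw": -0.2}, {"x": 0, "y": 0, "z": 0.7, "twist": 0, "jaw": -0.2}, {"x": 0, "y": 0, "z": 0.6, "twist": 0, "jaw": -0.2}, {"x": 0, "y": 0, "z": 0.5, "twist": 0, "jaw": -0.2}, {"x": 0, "y": 0, "z": 0, "twist": 0, "jaw": -0.2}]}}

```text
clock: 5.72
tool_pos: [637.2, 255.3, 28.7]
eef_rot: [-2.215, -2.227, 0.004]
ft_force: [-0.1, -0.1, 0.6]
finger_gap: 51.4
grasp_force: 0.0
```

```bash
python3 go.py 640 255.5 3 0.45; python3 - <<'E'
from h import *
s=snap('side'); save(s,'side2.png',(220,60,480,420),1.6)
E
```

```text
t 5.72 pos [637.237 255.324  28.713] ang 0.30 tilt 0.14 gap 51.4 F 0.0 ft [-0.083 -0.069  0.625] q [-0.737  0.755  0.392  1.677 -0.378  0.788 -0.165]
units xyz [0.006 0.094 0.857] twist -0.018333956310632615
```

View pics/side2.png

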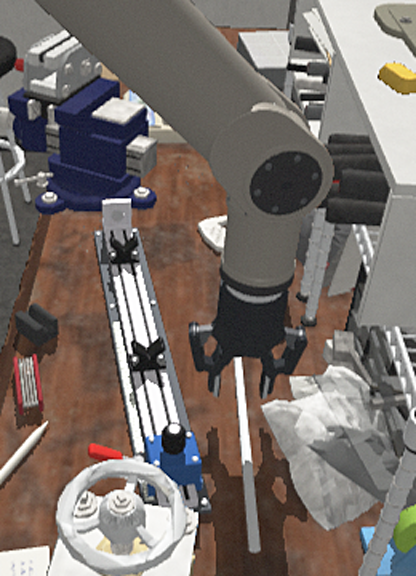

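The crop shows the open fingers at (213,385) and (270,385) straddling the shaft at (243,390), with the wrist clear of the shelf. I lower and close.

Request:
{"api": "move_arm", "payload": {"commands": [{"x": 0, "y": 0.05, "z": 0.4, "twist": 0, "jaw": -0.2}, {"x": 0, "y": 0.05, "z": 0.25, "twist": 0, "jaw": -0.2}, {"x": 0, "y": 0, "z": 0.15, "twist": 0, "jaw": -0.2}, {"x": 0, "y": 0, "z": 0, "twist": 0, "jaw": -0.2}, {"x": 0, "y": 0, "z": 0, "twist": 0, "jaw": 0.3}, {"x": 0, "y": 0, "z": 0, "twist": 0, "jaw": 0.6}, {"x": 0, "y": 0, "z": 0, "twist": 0, "jaw": 1}, {"x": 0, "y": 0, "z": 0, "twist": 0, "jaw": 1}, {"x": 0, "y": 0, "z": 0, "twist": 0, "jaw": 1}, {"x": 0, "y": 0, "z": 0, "twist": 0, "jaw": 1}]}}

```text
clock: 7.02
tool_pos: [641.6, 255.8, 7.0]
eef_rot: [2.216, 2.227, 0.001]
ft_force: [-1.1, 0.0, 5.9]
finger_gap: 8.6
grasp_force: 58.8
```

```bash
python3 go.py 640 255.5 130 0.45
```

```text
t 7.03 pos [641.572 255.764   6.988] ang 0.30 tilt 0.05 gap 8.6 F 58.8 ft [-1.141  0.034  5.911] q [-0.724  0.788  0.378  1.673 -0.391  0.756 -0.155]
units xyz [-0.007 -0.05  -4.1  ] twist -0.019011900558901118
```

The gap reads 8.6 mm on a 12.4 mm shaft with an upward force, so the grip is too high on the shaft. I reopen, go lower and close again.

Request:
{"api": "move_arm", "payload": {"commands": [{"x": 0, "y": 0, "z": 0, "twist": 0, "jaw": 0.3}, {"x": 0, "y": 0, "z": 0, "twist": 0, "jaw": 0.2}, {"x": 0, "y": 0, "z": 0, "twist": 0, "jaw": 0.2}, {"x": 0, "y": 0, "z": 0, "twist": 0, "jaw": 0.2}]}}

```text
clock: 7.52
tool_pos: [641.1, 255.6, 6.1]
eef_rot: [-2.216, -2.227, 0.0]
ft_force: [0.7, 0.4, -0.6]
finger_gap: 33.9
grasp_force: 0.0
```

```bash
python3 go.py 642 255.5 1.5 0.45; python3 - <<'E'
from h import *
s=snap('side'); save(s,'side3.png',(320,200,440,320),5)
E
```

```text
t 7.53 pos [641.136 255.615   6.143] ang 0.30 tilt 0.01 gap 33.9 F 0.0 ft [ 0.688  0.411 -0.649] q [-0.724  0.789  0.377  1.673 -0.391  0.756 -0.155]
units xyz [-0.004  0.029  0.155] twist -0.019261908737179922
```

View pics/side3.png

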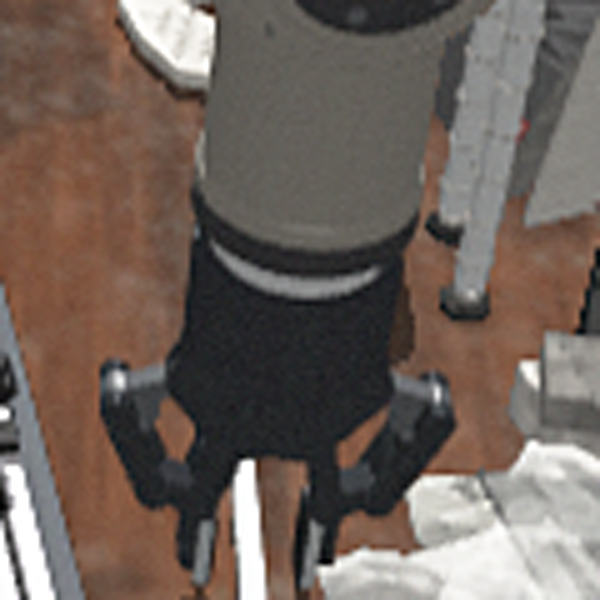

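The shaft at (248,520) is still between the pads. I lower 4.5 mm and close.

Request:
{"api": "move_arm", "payload": {"commands": [{"x": 0, "y": 0, "z": 0.15, "twist": 0, "jaw": 0.2}, {"x": 0, "y": 0, "z": 0, "twist": 0, "jaw": 0.2}, {"x": 0, "y": 0, "z": 0, "twist": 0, "jaw": 0.4}, {"x": 0, "y": 0, "z": 0, "twist": 0, "jaw": 0.6}, {"x": 0, "y": 0, "z": 0, "twist": 0, "jaw": 0.8}, {"x": 0, "y": 0, "z": 0, "twist": 0, "jaw": 1}, {"x": 0, "y": 0, "z": 0, "twist": 0, "jaw": 1}, {"x": 0, "y": 0, "z": 0, "twist": 0, "jaw": 1}]}}

```text
clock: 8.57
tool_pos: [641.3, 255.7, 2.1]
eef_rot: [2.216, 2.227, 0.0]
ft_force: [-1.0, -1.0, 5.2]
finger_gap: 9.7
grasp_force: 58.8
```

Request:
{"api": "move_arm", "payload": {"commands": [{"x": 0, "y": 0, "z": -0.1, "twist": 0, "jaw": 1}, {"x": 0, "y": 0, "z": -0.1, "twist": 0, "jaw": 1}, {"x": 0, "y": 0, "z": 0, "twist": 0, "jaw": 1}]}}

```text
clock: 8.95
tool_pos: [641.3, 255.7, 8.0]
eef_rot: [2.216, 2.227, 0.001]
ft_force: [-0.1, -0.5, -0.7]
finger_gap: 9.8
grasp_force: 58.7
```

```bash
cat > sh.py <<'E'
from meas import *
st=robot.state(); print(st['finger_gap'],st['grasp_force'],st['ft_force'],st['tool_pos'])
s=snap('top'); W=cloud(s)
im=s['img'].astype(int); z=W[...,2]; v,u=np.indices(z.shape)
m=(im.min(2)>170)&np.isfinite(z)&(z<200)&(W[...,0]>620)&(W[...,0]<665)&(W[...,1]>30)&(W[...,1]<480)&(z>3)
for lo,hi in((40,150),(300,480)):
    k=m&(W[...,1]>lo)&(W[...,1]<hi); P=W[k]
    if len(P)>5: print(len(P),'y',P[:,1].min(),P[:,1].max(),'z vs y',np.polyfit(P[:,1],P[:,2],1)[0]*100,'med',np.median(P,0))
E
python3 sh.py
```

```text
9.791129526524808 58.67004096508026 [-0.1 -0.5 -0.7] [641.3 255.7   8. ]
319 y 300.0441413794979 455.7580476553214 z vs y -0.6408745222948209 med [639.2 377.   14.5]
```

Request:
{"api": "move_arm", "payload": {"commands": [{"x": 0, "y": 0, "z": -0.2, "twist": 0, "jaw": 1}, {"x": 0, "y": 0, "z": -0.4, "twist": 0, "jaw": 1}, {"x": 0, "y": 0, "z": -0.5, "twist": 0, "jaw": 1}, {"x": 0, "y": 0, "z": -0.5, "twist": 0, "jaw": 1}, {"x": 0, "y": 0, "z": -0.5, "twist": 0, "jaw": 1}, {"x": 0, "y": 0, "z": -0.5, "twist": 0, "jaw": 1}, {"x": 0, "y": 0, "z": -0.5, "twist": 0, "jaw": 1}, {"x": 0, "y": 0, "z": -0.5, "twist": 0, "jaw": 1}, {"x": 0, "y": 0, "z": -0.3, "twist": 0, "jaw": 1}, {"x": 0, "y": 0, "z": -0.1, "twist": 0, "jaw": 1}, {"x": 0, "y": 0, "z": 0, "twist": 0, "jaw": 1}]}}

```text
clock: 10.38
tool_pos: [641.0, 255.6, 127.6]
eef_rot: [-2.215, -2.227, 0.0]
ft_force: [0.4, -1.1, -1.3]
finger_gap: 9.4
grasp_force: 58.7
```

```bash
python3 sh.py; python3 go.py 502.8 402.8 128 11.1
```

```text
9.415857280780696 58.6698853969574 [ 0.4 -1.1 -1.3] [641.  255.6 127.6]
411 y 300.8319939513675 454.147842083074 z vs y 0.2285197236120392 med [639.  369.7 134. ]
t 10.43 pos [640.866 255.603 127.314] ang 0.30 tilt 0.05 gap 9.7 F 58.7 ft [-0.088  0.45  -1.244] q [-0.771  0.641  0.448  1.626 -0.324  0.95  -0.205]
units xyz [ 4.931 -4.576 -0.021] twist -1.3498685550221232
```

Request:
{"api": "move_arm", "payload": {"commands": [{"x": 0, "y": -0.3, "z": 0, "twist": 0, "jaw": 1}, {"x": 0, "y": -0.5, "z": 0, "twist": 0, "jaw": 1}, {"x": 0.2, "y": -0.5, "z": 0, "twist": 0, "jaw": 1}, {"x": 0.4, "y": -0.5, "z": 0, "twist": 0, "jaw": 1}, {"x": 0.5, "y": -0.5, "z": 0, "twist": 0, "jaw": 1}, {"x": 0.5, "y": -0.5, "z": 0, "twist": 0, "jaw": 1}, {"x": 0.5, "y": -0.5, "z": 0, "twist": 0, "jaw": 1}, {"x": 0.5, "y": -0.5, "z": 0, "twist": 0, "jaw": 1}, {"x": 0.5, "y": -0.4, "z": 0, "twist": 0, "jaw": 1}, {"x": 0.5, "y": -0.3, "z": 0, "twist": 0, "jaw": 1}, {"x": 0.5, "y": -0.08, "z": 0, "twist": 0, "jaw": 1}, {"x": 0.5, "y": 0, "z": 0, "twist": 0, "jaw": 1}, {"x": 0.33, "y": 0, "z": 0, "twist": -0.3, "jaw": 1}, {"x": 0, "y": 0, "z": 0, "twist": -0.4, "jaw": 1}, {"x": 0, "y": 0, "z": 0, "twist": -0.4, "jaw": 1}, {"x": 0, "y": 0, "z": 0, "twist": -0.27, "jaw": 1}, {"x": 0, "y": 0, "z": 0, "twist": 0, "jaw": 1}, {"x": 0, "y": 0, "z": 0, "twist": 0, "jaw": 1}]}}

```text
clock: 12.68
tool_pos: [503.2, 402.8, 127.8]
eef_rot: [1.994, 2.428, 0.0]
ft_force: [0.2, -0.6, -0.1]
finger_gap: 10.0
grasp_force: 58.7
```

```bash
python3 go.py 502.8 402.8 70 11.25; cat > ax.py <<'E'
from meas import *
g=np.array([-.1951,.9808]); gx=np.array([.9808,.1951]); o=np.array([501.2,410.6])
for n in('top','side'):
    s=snap(n); W=cloud(s); im=s['img'].astype(int); z=W[...,2]
    Y=(W[...,:2]-o)@g; X=(W[...,:2]-o)@gx
    import sys; zl,zh=float(sys.argv[1]),float(sys.argv[2])
    for lo,hi in((-215,-60),(60,215)):
        m=np.isfinite(z)&(im.min(2)>140)&(z>zl)&(z<zh)&(abs(X)<22)&(Y>lo)&(Y<hi)
        if m.sum()>8:
            p=np.polyfit(Y[m],X[m],1); q=np.polyfit(Y[m],z[m],1); e=-200 if lo<0 else 200
            print(n,m.sum(),'Y',Y[m].min(),Y[m].max(),'X@end %.1f z@end %.1f z@0 %.1f'%(np.polyval(p,e),np.polyval(q,e),np.polyval(q,0)))
E
python3 ax.py 100 160; python3 - <<'E'
from h import *
s=snap('top'); save(s,'top4.png',(160,120,520,340),2.2)
E
```

```text
t 12.68 pos [503.172 402.774 127.79 ] ang 11.22 tilt 0.00 gap 10.0 F 58.7 ft [ 0.198 -0.57  -0.07 ] q [-1.056  0.562  0.397  1.743 -0.268  0.89  -0.348]
units xyz [ 0.003 -0.012  1.926] twist -0.0033760928023465198
top 59 Y -207.22660339680556 -172.0430625524941 X@end 0.9 z@end 135.8 z@0 137.9
top 391 Y 60.214486061690636 191.50811379054332 X@end -0.3 z@end 134.2 z@0 134.6
side 106 Y -207.55469019610888 -67.2562086023208 X@end 0.3 z@end 136.1 z@0 136.2
```

View pics/top4.png

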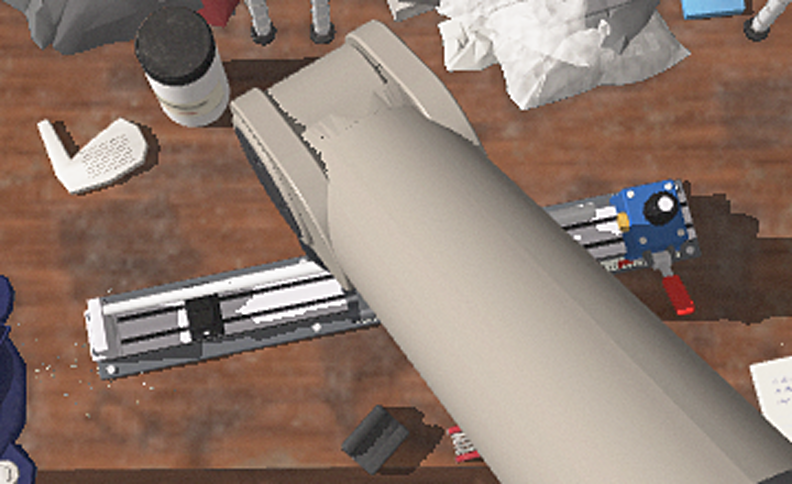

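The view shows the held shaft parallel to the gauge. The measurements put its ends at gauge y -207 and +192, with x within 1 mm. I lower it.

Request:
{"api": "move_arm", "payload": {"commands": [{"x": 0, "y": 0, "z": 0.3, "twist": 0, "jaw": 1}, {"x": 0, "y": 0, "z": 0.5, "twist": 0, "jaw": 1}, {"x": 0, "y": 0, "z": 0.5, "twist": 0, "jaw": 1}, {"x": 0, "y": 0, "z": 0.5, "twist": 0, "jaw": 1}, {"x": 0, "y": 0, "z": 0.3, "twist": 0, "jaw": 1}, {"x": 0, "y": 0, "z": 0.2, "twist": 0, "jaw": 1}, {"x": 0, "y": 0, "z": 0.1, "twist": 0, "jaw": 1}, {"x": 0, "y": 0, "z": 0, "twist": 0, "jaw": 1}]}}

```text
clock: 13.82
tool_pos: [503.1, 402.9, 55.9]
eef_rot: [1.993, 2.429, 0.0]
ft_force: [0.4, 0.2, -0.3]
finger_gap: 9.6
grasp_force: 58.7
```

```bash
python3 go.py; python3 ax.py 45 75
```

```text
t 13.82 pos [503.143 402.911  55.9  ] ang 11.25 tilt 0.01 gap 9.6 F 58.7 ft [ 0.401  0.249 -0.296] q [-1.026  0.654  0.357  1.779 -0.312  0.765 -0.314]
top 64 Y -207.34112462237044 -159.97737941442665 X@end 0.9 z@end 63.5 z@0 65.0
top 404 Y 60.151922070239756 214.9968326733754 X@end -1.1 z@end 68.4 z@0 56.1
side 152 Y -206.82990555393326 -65.21016756900092 X@end 0.7 z@end 64.7 z@0 66.5
side 27 Y 201.42048841174517 212.58915431958152 X@end -18.8 z@end 56.8 z@0 -45.8
```

Request:
{"api": "move_arm", "payload": {"commands": [{"x": 0, "y": 0, "z": 0.08, "twist": 0, "jaw": 1}, {"x": 0, "y": 0, "z": 0.06, "twist": 0, "jaw": 1}, {"x": 0, "y": 0, "z": 0, "twist": 0, "jaw": 1}]}}

```text
clock: 14.3
tool_pos: [502.9, 402.8, 51.4]
eef_rot: [-1.993, -2.429, 0.0]
ft_force: [-0.3, 0.9, -0.1]
finger_gap: 9.8
grasp_force: 58.7
```

Request:
{"api": "move_arm", "payload": {"commands": [{"x": 0, "y": 0, "z": 0.03, "twist": 0, "jaw": 1}, {"x": 0, "y": 0, "z": 0, "twist": 0, "jaw": 1}]}}

```text
clock: 14.55
tool_pos: [503.0, 402.8, 50.6]
eef_rot: [-1.993, -2.429, 0.0]
ft_force: [0.5, 1.1, -0.8]
finger_gap: 9.8
grasp_force: 58.7
```

Request:
{"api": "move_arm", "payload": {"commands": [{"x": 0, "y": 0, "z": 0.03, "twist": 0, "jaw": 1}, {"x": 0, "y": 0, "z": 0, "twist": 0, "jaw": 1}]}}

```text
clock: 14.8
tool_pos: [503.0, 402.8, 49.7]
eef_rot: [-1.993, -2.429, 0.0]
ft_force: [0.2, 0.4, 0.3]
finger_gap: 9.6
grasp_force: 58.7
```

Request:
{"api": "move_arm", "payload": {"commands": [{"x": 0, "y": 0, "z": 0.03, "twist": 0, "jaw": 1}, {"x": 0, "y": 0, "z": 0, "twist": 0, "jaw": 1}]}}

```text
clock: 15.05
tool_pos: [503.0, 402.8, 48.8]
eef_rot: [-1.993, -2.429, 0.0]
ft_force: [0.4, -0.1, -0.6]
finger_gap: 9.6
grasp_force: 58.7
```

Request:
{"api": "move_arm", "payload": {"commands": [{"x": 0, "y": 0, "z": 0.03, "twist": 0, "jaw": 1}, {"x": 0, "y": 0, "z": 0, "twist": 0, "jaw": 1}]}}

```text
clock: 15.3
tool_pos: [503.3, 403.0, 48.1]
eef_rot: [1.993, 2.428, 0.001]
ft_force: [1.2, 0.2, -0.4]
finger_gap: 9.4
grasp_force: 58.7
```

```bash
python3 ax.py 45 75
```

```text
top 61 Y -207.56139338748872 -158.9276060345412 X@end -0.0 z@end 56.4 z@0 53.5
top 388 Y 60.273097095948536 214.8975404992294 X@end -0.4 z@end 65.8 z@0 43.1
side 139 Y -208.04321767541512 -70.06958910899299 X@end 0.6 z@end 56.9 z@0 58.6
side 28 Y 201.45550291747176 210.35179328347627 X@end -17.7 z@end 66.9 z@0 250.4
```

Request:
{"api": "move_arm", "payload": {"commands": [{"x": 0, "y": 0, "z": 0.03, "twist": 0, "jaw": 1}, {"x": 0, "y": 0, "z": 0, "twist": 0, "jaw": 1}]}}

```text
clock: 15.65
tool_pos: [503.5, 403.0, 47.8]
eef_rot: [1.993, 2.428, 0.002]
ft_force: [-0.5, -0.3, 4.9]
finger_gap: 9.7
grasp_force: 59.1
```

Request:
{"api": "move_arm", "payload": {"commands": [{"x": 0, "y": 0, "z": 0.03, "twist": 0, "jaw": 1}, {"x": 0, "y": 0, "z": 0, "twist": 0, "jaw": 1}]}}

```text
clock: 15.9
tool_pos: [503.5, 403.0, 47.7]
eef_rot: [-1.993, -2.428, -0.002]
ft_force: [-1.6, -1.6, 11.6]
finger_gap: 9.7
grasp_force: 59.9
```

The rising force shows the shaft is seated. I relieve the press and open gently.

Request:
{"api": "move_arm", "payload": {"commands": [{"x": 0, "y": 0, "z": -0.04, "twist": 0, "jaw": 1}, {"x": 0, "y": 0, "z": 0, "twist": 0, "jaw": 0.6}, {"x": 0, "y": 0, "z": 0, "twist": 0, "jaw": 0.4}, {"x": 0, "y": 0, "z": 0, "twist": 0, "jaw": 0.1}, {"x": 0, "y": 0, "z": 0, "twist": 0, "jaw": -0.1}, {"x": 0, "y": 0, "z": 0, "twist": 0, "jaw": -0.1}, {"x": 0, "y": 0, "z": 0, "twist": 0, "jaw": -0.1}]}}

```text
clock: 16.77
tool_pos: [503.0, 402.9, 47.4]
eef_rot: [1.993, 2.429, 0.0]
ft_force: [-0.0, 0.1, 0.6]
finger_gap: 46.8
grasp_force: 0.0
```

```bash
python3 ax.py 45 75; python3 go.py 554.8 140 160 101.25
```

```text
top 61 Y -207.62346188879653 -157.7315455769717 X@end 0.2 z@end 55.2 z@0 61.4
top 386 Y 60.09312806661289 214.83467627996652 X@end 0.3 z@end 64.8 z@0 43.5
side 135 Y -206.4737675370284 -60.00899436439746 X@end 0.9 z@end 56.6 z@0 59.1
side 32 Y 61.00660468840298 213.905521461757 X@end -18.0 z@end 60.3 z@0 54.9
t 16.88 pos [503.027 402.813  47.396] ang 11.26 tilt 0.00 gap 46.8 F 0.0 ft [0.813 0.105 0.131] q [-1.022  0.665  0.351  1.782 -0.317  0.75  -0.31 ]
units xyz [-8.929 -0.018 -3.753] twist -11.249079862659713
```

The shaft rests in both vees. I raise the arm and move over the knob.

Request:
{"api": "move_arm", "payload": {"commands": [{"x": 0, "y": 0, "z": -0.3, "twist": 0, "jaw": -0.1}, {"x": 0, "y": 0, "z": -0.6, "twist": 0, "jaw": -0.1}, {"x": 0, "y": 0, "z": -0.9, "twist": 0, "jaw": -0.1}, {"x": 0, "y": 0, "z": -0.9, "twist": 0, "jaw": -0.2}, {"x": -0.3, "y": 0, "z": -0.8, "twist": 0, "jaw": -0.4}, {"x": -0.7, "y": 0, "z": -0.2, "twist": 0, "jaw": -0.4}, {"x": -1, "y": 0, "z": 0, "twist": 0, "jaw": -0.4}, {"x": -1, "y": 0, "z": 0, "twist": 0, "jaw": -0.4}, {"x": -1, "y": 0, "z": 0, "twist": 0, "jaw": -0.4}, {"x": -1, "y": 0, "z": 0, "twist": 0, "jaw": -0.4}, {"x": -1, "y": 0, "z": 0, "twist": 0, "jaw": -0.4}, {"x": -1, "y": 0, "z": 0, "twist": 0, "jaw": -0.4}, {"x": -1, "y": 0, "z": 0, "twist": 0, "jaw": -0.4}, {"x": -0.6, "y": 0, "z": 0, "twist": 0, "jaw": -0.4}, {"x": -0.3, "y": 0, "z": 0, "twist": 0, "jaw": -0.4}]}}

```text
clock: 18.75
tool_pos: [555.1, 139.5, 158.4]
eef_rot: [-1.995, -2.427, 0.0]
ft_force: [-0.1, 0.3, -0.1]
finger_gap: 60.0
grasp_force: 0.0
```

Request:
{"api": "move_arm", "payload": {"commands": [{"x": 0, "y": 0, "z": 0, "twist": -0.5, "jaw": -0.4}, {"x": 0, "y": 0, "z": 0, "twist": -1, "jaw": -0.4}, {"x": 0, "y": 0, "z": 0, "twist": -1, "jaw": -0.4}, {"x": 0, "y": 0, "z": 0, "twist": -1, "jaw": -0.4}, {"x": 0, "y": 0, "z": 0, "twist": -1, "jaw": -0.4}, {"x": 0, "y": 0, "z": 0, "twist": -1, "jaw": -0.4}, {"x": 0, "y": 0, "z": 0, "twist": -1, "jaw": -0.4}, {"x": 0, "y": 0, "z": 0, "twist": -1, "jaw": -0.4}, {"x": 0, "y": 0, "z": 0, "twist": -1, "jaw": -0.4}, {"x": 0, "y": 0, "z": 0, "twist": -1, "jaw": -0.4}, {"x": 0, "y": 0, "z": 0, "twist": -1, "jaw": -0.4}, {"x": 0, "y": 0, "z": 0, "twist": -0.75, "jaw": -0.4}, {"x": 0, "y": 0, "z": 0, "twist": 0, "jaw": -0.4}]}}

```text
clock: 20.38
tool_pos: [555.0, 141.7, 158.3]
eef_rot: [0.308, -3.126, -0.001]
ft_force: [0.2, -0.1, 0.0]
finger_gap: 60.1
grasp_force: 0.0
```

```bash
python3 go.py 554.8 140 68 101.25; python3 - <<'E'
from meas import *
s=snap('side');save(s,'side5.png',(200,140,440,400),2.2)
W=cloud(s);z=W[...,2];v,u=np.indices(z.shape)
fit(W,(z>88)&(z<99)&(u>310)&(u<345)&(v>315)&(v<345),'knob side')
E
```

```text
t 20.38 pos [554.95  141.696 158.293] ang 101.27 tilt 0.04 gap 60.1 F 0.0 ft [ 0.249 -0.103  0.004] q [-0.436  0.391  0.097  1.88  -0.049  0.873  1.454]
units xyz [ 0.015 -0.056  3.01 ] twist 0.0022257474246067943
knob side 150 mid [556.2 136.8] med [555.6 136.8  94. ] len 25.5 ang -85.24
```

View pics/side5.png

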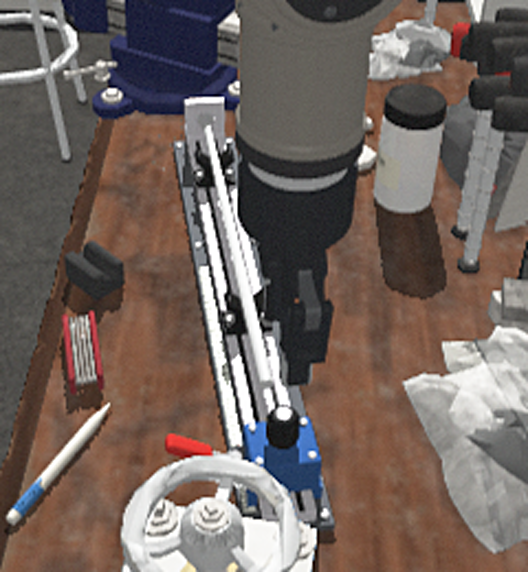

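The view shows the shaft lying in both rests up to the fence at (205,110), and the carriage knob at (283,425). I check that the handwheel machine clears the gripper.

```bash
python3 - <<'E'
from meas import *
for n in('side','top'):
    W=cloud(snap(n))
    for zl in range(40,200,40):
        m=(W[...,2]>zl)&(W[...,2]<zl+40)&(W[...,0]>470)&(W[...,0]<640)&(W[...,1]<105)&(W[...,1]>-150)
        if m.sum()>5: print(n,zl,m.sum(),'y max',np.percentile(W[m][:,1],99))
E
```

```text
side 120 529 y max -44.4962546492457
side 160 3606 y max 101.33821359781022
top 40 168 y max -24.997768144658195
top 80 162 y max -25.229365684899427
top 120 349 y max -20.23235885482902
top 160 833 y max -20.836044956076016
```

Request:
{"api": "move_arm", "payload": {"commands": [{"x": 0, "y": -0.08, "z": 0.3, "twist": 0, "jaw": -0.4}, {"x": 0, "y": 0, "z": 0.5, "twist": 0, "jaw": -0.4}, {"x": 0, "y": 0, "z": 0.3, "twist": 0, "jaw": -0.4}, {"x": 0, "y": 0, "z": 0, "twist": 0, "jaw": -0.4}]}}

```text
clock: 21.02
tool_pos: [554.8, 138.4, 124.1]
eef_rot: [0.308, -3.124, 0.001]
ft_force: [-0.5, 1.0, -0.6]
finger_gap: 59.9
grasp_force: 0.0
```

Request:
{"api": "move_arm", "payload": {"commands": [{"x": 0, "y": 0, "z": 0.4, "twist": 0, "jaw": -0.4}, {"x": 0, "y": 0, "z": 0.6, "twist": 0, "jaw": -0.4}, {"x": 0, "y": 0, "z": 0.5, "twist": 0, "jaw": -0.4}, {"x": 0, "y": 0, "z": 0.25, "twist": 0, "jaw": -0.4}, {"x": 0, "y": 0, "z": 0.05, "twist": 0, "jaw": -0.4}, {"x": 0, "y": 0, "z": 0, "twist": 0, "jaw": -0.4}, {"x": 0, "y": 0, "z": 0, "twist": 0, "jaw": 0}, {"x": 0, "y": 0, "z": 0, "twist": 0, "jaw": 0.2}, {"x": 0, "y": 0, "z": 0, "twist": 0, "jaw": 0.4}, {"x": 0, "y": 0, "z": 0, "twist": 0, "jaw": 1}, {"x": 0, "y": 0, "z": 0, "twist": 0, "jaw": 1}, {"x": 0, "y": 0, "z": 0, "twist": 0, "jaw": 1}]}}

```text
clock: 22.52
tool_pos: [555.8, 139.1, 72.0]
eef_rot: [-0.308, 3.126, 0.001]
ft_force: [-2.0, 0.7, 5.6]
finger_gap: 22.7
grasp_force: 58.6
```

```bash
python3 go.py
```

```text
t 22.52 pos [555.772 139.069  72.012] ang 101.27 tilt 0.04 gap 22.7 F 58.6 ft [-2.024  0.672  5.563] q [-0.419  0.511  0.084  1.935 -0.064  0.698  1.471]
```

Request:
{"api": "move_arm", "payload": {"commands": [{"x": 0, "y": 0.1, "z": 0, "twist": 0, "jaw": 1}, {"x": 0, "y": 0.2, "z": 0, "twist": 0, "jaw": 1}, {"x": 0, "y": 0.25, "z": 0, "twist": 0, "jaw": 1}, {"x": 0, "y": 0.25, "z": 0, "twist": 0, "jaw": 1}, {"x": 0, "y": 0.2, "z": 0, "twist": 0, "jaw": 1}, {"x": 0, "y": 0.15, "z": 0, "twist": 0, "jaw": 1}, {"x": 0, "y": 0.05, "z": 0, "twist": 0, "jaw": 1}, {"x": 0, "y": 0, "z": 0, "twist": 0, "jaw": 1}]}}

```text
clock: 23.52
tool_pos: [549.0, 173.2, 72.0]
eef_rot: [-0.307, 3.126, -0.001]
ft_force: [-0.6, -2.2, 5.5]
finger_gap: 22.4
grasp_force: 58.8
```

Request:
{"api": "move_arm", "payload": {"commands": [{"x": 0, "y": 0.05, "z": 0, "twist": 0, "jaw": 1}, {"x": 0, "y": 0.05, "z": 0, "twist": 0, "jaw": 1}, {"x": 0, "y": 0.05, "z": 0, "twist": 0, "jaw": 1}, {"x": 0, "y": 0, "z": 0, "twist": 0, "jaw": 1}]}}

```text
clock: 24.02
tool_pos: [548.1, 177.3, 72.0]
eef_rot: [-0.307, 3.126, -0.001]
ft_force: [-1.0, -3.0, 5.9]
finger_gap: 22.6
grasp_force: 58.8
```

```bash
python3 go.py 546.1 186 70 101.27; python3 ax.py 48 75
```

```text
t 24.02 pos [548.141 177.345  72.031] ang 101.21 tilt 0.06 gap 22.6 F 58.8 ft [-1.009 -3.05   5.922] q [-0.486  0.515  0.083  1.927 -0.062  0.702  1.4  ]
units xyz [0.011 0.296 0.067] twist -0.007187835545389376
top 453 Y -208.1832604242866 -60.0645957370585 X@end -0.1 z@end 55.3 z@0 55.6
top 390 Y 60.402702050604255 214.98731603409055 X@end -0.3 z@end 65.6 z@0 42.0
side 75 Y -186.4618744539796 -91.28628479870139 X@end -3.2 z@end 55.6 z@0 58.8
side 214 Y 62.072269466444894 214.57871495498972 X@end 0.7 z@end 60.9 z@0 51.8
```

Request:
{"api": "move_arm", "payload": {"commands": [{"x": 0, "y": 0.05, "z": 0, "twist": 0, "jaw": 1}, {"x": 0, "y": 0.05, "z": 0, "twist": 0, "jaw": 1}, {"x": 0, "y": 0.05, "z": 0, "twist": 0, "jaw": 1}, {"x": 0, "y": 0, "z": 0, "twist": 0, "jaw": 1}]}}

```text
clock: 24.62
tool_pos: [547.3, 181.5, 72.0]
eef_rot: [-0.307, 3.126, -0.002]
ft_force: [-0.9, -3.2, 5.9]
finger_gap: 22.6
grasp_force: 58.9
```

Request:
{"api": "move_arm", "payload": {"commands": [{"x": 0, "y": 0.03, "z": 0, "twist": 0, "jaw": 1}, {"x": 0, "y": 0.03, "z": 0, "twist": 0, "jaw": 1}, {"x": 0, "y": 0, "z": 0, "twist": 0, "jaw": 1}]}}

```text
clock: 25.0
tool_pos: [546.9, 183.2, 72.0]
eef_rot: [-0.307, 3.126, -0.002]
ft_force: [-1.1, -2.9, 5.2]
finger_gap: 22.4
grasp_force: 58.9
```

Request:
{"api": "move_arm", "payload": {"commands": [{"x": 0, "y": 0.03, "z": 0, "twist": 0, "jaw": 1}, {"x": 0, "y": 0, "z": 0, "twist": 0, "jaw": 1}]}}

```text
clock: 25.25
tool_pos: [546.8, 184.1, 72.0]
eef_rot: [-0.306, 3.126, -0.002]
ft_force: [-0.4, -2.9, 5.4]
finger_gap: 22.5
grasp_force: 58.9
```

Request:
{"api": "move_arm", "payload": {"commands": [{"x": 0, "y": 0.03, "z": 0, "twist": 0, "jaw": 1}, {"x": 0, "y": 0, "z": 0, "twist": 0, "jaw": 1}]}}

```text
clock: 25.5
tool_pos: [546.6, 184.9, 72.0]
eef_rot: [-0.306, 3.126, -0.002]
ft_force: [-0.7, -3.6, 6.2]
finger_gap: 22.2
grasp_force: 58.9
```

Request:
{"api": "move_arm", "payload": {"commands": [{"x": 0, "y": 0.03, "z": 0, "twist": 0, "jaw": 1}, {"x": 0, "y": 0, "z": 0, "twist": 0, "jaw": 1}]}}

```text
clock: 25.75
tool_pos: [546.4, 185.8, 72.0]
eef_rot: [-0.306, 3.126, -0.002]
ft_force: [-1.0, -4.1, 6.1]
finger_gap: 22.6
grasp_force: 58.9
```

Request:
{"api": "move_arm", "payload": {"commands": [{"x": 0, "y": 0.03, "z": 0, "twist": 0, "jaw": 1}, {"x": 0, "y": 0, "z": 0, "twist": 0, "jaw": 1}]}}

```text
clock: 26.0
tool_pos: [546.4, 186.2, 72.0]
eef_rot: [-0.306, 3.126, -0.003]
ft_force: [-0.6, -4.1, 6.3]
finger_gap: 22.4
grasp_force: 58.9
```

Request:
{"api": "move_arm", "payload": {"commands": [{"x": 0, "y": 0.03, "z": 0, "twist": 0, "jaw": 1}, {"x": 0, "y": 0, "z": 0, "twist": 0, "jaw": 1}]}}

```text
clock: 26.25
tool_pos: [546.4, 186.2, 72.0]
eef_rot: [-0.305, 3.126, -0.004]
ft_force: [-0.6, -5.9, 7.1]
finger_gap: 22.4
grasp_force: 59.0
```

Request:
{"api": "move_arm", "payload": {"commands": [{"x": 0, "y": 0.04, "z": 0, "twist": 0, "jaw": 1}, {"x": 0, "y": 0, "z": 0, "twist": 0, "jaw": 1}, {"x": 0, "y": 0, "z": 0, "twist": 0, "jaw": 1}]}}

```text
clock: 26.62
tool_pos: [546.3, 186.2, 72.0]
eef_rot: [-0.304, 3.126, -0.006]
ft_force: [0.5, -9.0, 6.8]
finger_gap: 22.3
grasp_force: 59.1
```

```bash
python3 ax.py 48 75; python3 go.py
```

```text
top 429 Y -214.811948784326 -60.10690378255284 X@end -1.6 z@end 55.9 z@0 55.0
top 401 Y 60.200391101153045 214.9497082587662 X@end 0.4 z@end 65.5 z@0 42.6
side 81 Y -214.7611335528562 -91.56663302682664 X@end -11.4 z@end 59.5 z@0 51.9
side 211 Y 63.0709496898458 211.9326295625771 X@end 0.1 z@end 60.7 z@0 52.6
t 26.73 pos [546.304 186.277  71.989] ang 101.09 tilt 0.21 gap 22.8 F 59.1 ft [-0.749 -9.077  7.885] q [-0.505  0.517  0.085  1.924 -0.06   0.704  1.38 ]
```

The carriage stopped dead with 9 N at the predicted place (TCP y 186.2), so the shaft is snug. I release and retreat.

Request:
{"api": "move_arm", "payload": {"commands": [{"x": 0, "y": -0.03, "z": 0, "twist": 0, "jaw": 1}, {"x": 0, "y": 0, "z": 0, "twist": 0, "jaw": 0.1}, {"x": 0, "y": 0, "z": 0, "twist": 0, "jaw": -0.3}, {"x": 0, "y": 0, "z": 0, "twist": 0, "jaw": -0.4}, {"x": 0, "y": 0, "z": 0, "twist": 0, "jaw": -0.4}, {"x": 0, "y": 0, "z": -0.3, "twist": 0, "jaw": -0.4}, {"x": 0, "y": 0, "z": -0.6, "twist": 0, "jaw": -0.4}, {"x": 0, "y": 0, "z": -0.6, "twist": 0, "jaw": -0.4}, {"x": 0, "y": 0, "z": -0.3, "twist": 0, "jaw": 0.4}, {"x": 0, "y": 0, "z": 0, "twist": 0, "jaw": 1}, {"x": 0, "y": 0, "z": 0, "twist": 0, "jaw": 1}]}}

```text
clock: 28.1
tool_pos: [545.2, 189.1, 125.1]
eef_rot: [0.308, -3.126, 0.0]
ft_force: [0.5, -0.3, -0.8]
finger_gap: 5.0
grasp_force: 0.0
```

```bash
python3 go.py 465.2 171.6 100 101.25; cat > lev.py <<'E'
from meas import *
for n in('side','top'):
    s=snap(n);W=cloud(s);z=W[...,2];im=s['img'].astype(int)
    A=(W[...,0]>430)&(W[...,0]<600)&(W[...,1]>120)&(W[...,1]<230)
    fit(W,A&(im[...,0]>im[...,1]+80)&(z>33)&(z<90),n+' lever')
    fit(W,A&(im[...,2]>im[...,0]+50)&(z>55)&(z<66),n+' carr')
    fit(W,A&(im.max(2)<70)&(z>90)&(z<99)&(abs(W[...,0]-546)<20),n+' knob')
    if n=='side': save(s,'side6.png',(200,140,440,400),2.2)
E
python3 lev.py
```

```text
t 28.1 pos [545.198 189.128 125.068] ang 101.26 tilt 0.04 gap 5.0 F 0.0 ft [ 0.453 -0.333 -0.761] q [-0.513  0.441  0.091  1.894 -0.054  0.81   1.374]
units xyz [ 2.729 -0.052  0.837] twist 0.001454049978173444
side lever 173 mid [475.2 169.9] med [474.2 169.7  69.5] len 35.2 ang 78.05
side carr 436 mid [547.4 177.1] med [545.5 177.   61.2] len 57.0 ang 85.60
side knob 61 mid [548.  180.4] med [546.2 180.1  93.1] len 23.6 ang 79.75
top lever 150 mid [473.6 173.1] med [472.5 172.9  68.7] len 35.7 ang 78.80
top carr 317 mid [531.6 188.1] med [532.3 190.8  59.3] len 59.6 ang 16.40
top knob 29 mid [539.4 188.6] med [539.5 189.2  92.5] len 21.1 ang 8.93
```

View pics/side6.png

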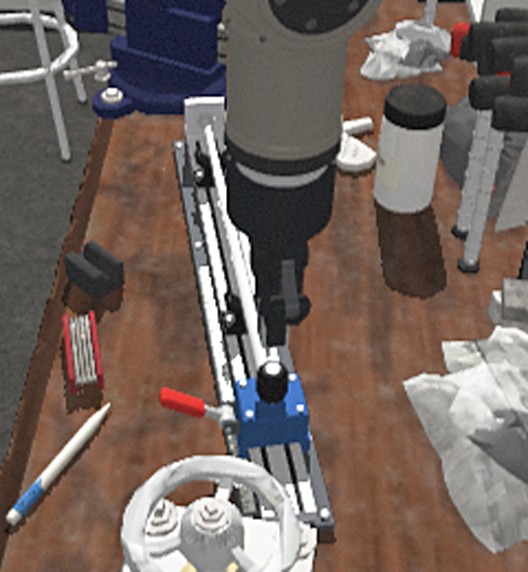

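The view shows the carriage at (275,415) against the shaft's end and the raised lever at (185,400). I now move over the lever.

Request:
{"api": "move_arm", "payload": {"commands": [{"x": 0.4, "y": -0.07, "z": 0, "twist": 0, "jaw": 1}, {"x": 0.7, "y": 0, "z": 0, "twist": 0, "jaw": 1}, {"x": 0.7, "y": 0, "z": 0, "twist": 0, "jaw": 1}, {"x": 0.6, "y": 0, "z": 0, "twist": 0, "jaw": 1}, {"x": 0.33, "y": 0, "z": 0.2, "twist": 0, "jaw": 1}, {"x": 0, "y": 0, "z": 0.4, "twist": 0, "jaw": 1}, {"x": 0, "y": 0, "z": 0.4, "twist": 0, "jaw": 1}, {"x": 0, "y": 0, "z": 0, "twist": 0, "jaw": 1}]}}

```text
clock: 29.2
tool_pos: [465.3, 170.9, 94.0]
eef_rot: [0.308, -3.124, 0.002]
ft_force: [-0.0, -0.3, 0.6]
finger_gap: 0.2
grasp_force: 0.0
```

```bash
python3 go.py 465.2 171 46 101.25
```

```text
t 29.2 pos [465.301 170.879  93.976] ang 101.25 tilt 0.14 gap 0.2 F 0.0 ft [-0.022 -0.292  0.617] q [-0.543  0.376  0.079  2.099 -0.046  0.67   1.333]
units xyz [-0.001  0.006  1.599] twist 0.00019770187197742928
```

Request:
{"api": "move_arm", "payload": {"commands": [{"x": 0, "y": 0, "z": 0.2, "twist": 0, "jaw": 1}, {"x": 0, "y": 0, "z": 0.2, "twist": 0, "jaw": 1}, {"x": 0, "y": 0, "z": 0.2, "twist": 0, "jaw": 1}, {"x": 0, "y": 0, "z": 0.2, "twist": 0, "jaw": 1}, {"x": 0, "y": 0, "z": 0.2, "twist": 0, "jaw": 1}, {"x": 0, "y": 0, "z": 0.2, "twist": 0, "jaw": 1}, {"x": 0, "y": 0, "z": 0.2, "twist": 0, "jaw": 1}, {"x": 0, "y": 0, "z": 0.1, "twist": 0, "jaw": 1}, {"x": 0, "y": 0, "z": 0, "twist": 0, "jaw": 1}]}}

```text
clock: 30.32
tool_pos: [465.6, 171.1, 50.1]
eef_rot: [0.308, -3.126, 0.0]
ft_force: [0.1, -0.4, 0.1]
finger_gap: -0.3
grasp_force: 0.0
```

Request:
{"api": "move_arm", "payload": {"commands": [{"x": 0, "y": 0, "z": 0.08, "twist": 0, "jaw": 1}, {"x": 0, "y": 0, "z": 0, "twist": 0, "jaw": 1}]}}

```text
clock: 30.58
tool_pos: [465.8, 171.2, 48.0]
eef_rot: [-0.308, 3.126, 0.0]
ft_force: [0.1, -0.2, 0.8]
finger_gap: -0.4
grasp_force: 0.0
```

Request:
{"api": "move_arm", "payload": {"commands": [{"x": 0, "y": 0, "z": 0.06, "twist": 0, "jaw": 1}, {"x": 0, "y": 0, "z": 0, "twist": 0, "jaw": 1}]}}

```text
clock: 30.82
tool_pos: [465.7, 171.2, 46.1]
eef_rot: [-0.308, 3.126, 0.0]
ft_force: [-0.8, 1.0, -1.0]
finger_gap: 0.1
grasp_force: 0.0
```

Request:
{"api": "move_arm", "payload": {"commands": [{"x": 0, "y": 0, "z": 0.05, "twist": 0, "jaw": 1}, {"x": 0, "y": 0, "z": 0, "twist": 0, "jaw": 1}]}}

```text
clock: 31.08
tool_pos: [465.6, 171.2, 44.9]
eef_rot: [0.308, -3.126, -0.0]
ft_force: [-1.7, 0.2, 4.8]
finger_gap: 0.0
grasp_force: 2.1
```

Request:
{"api": "move_arm", "payload": {"commands": [{"x": 0, "y": 0, "z": 0.05, "twist": 0, "jaw": 1}, {"x": 0, "y": 0, "z": 0, "twist": 0, "jaw": 1}]}}

```text
clock: 31.32
tool_pos: [465.6, 171.2, 44.3]
eef_rot: [0.308, -3.126, -0.0]
ft_force: [-5.6, -1.7, 17.9]
finger_gap: 0.2
grasp_force: 9.0
```

```bash
sed -i 's/side6/side7/' lev.py; python3 lev.py
```

```text
side lever 120 mid [468.1 167. ] med [470.  167.4  43.1] len 40.0 ang 78.29
side carr 434 mid [547.3 177.1] med [545.7 177.   61.3] len 57.7 ang 87.05
side knob 61 mid [548.8 180.6] med [547.9 180.3  93.3] len 22.4 ang 77.57
top lever 37 mid [450.2 168.9] med [450.4 170.1  42.1] len 15.1 ang 7.50
top carr 443 mid [544.6 193.6] med [540.  192.3  59.3] len 56.9 ang 74.58
top knob 65 mid [544.8 187.6] med [543.9 186.6  92.5] len 21.9 ang 43.36
```

View pics/side7.png

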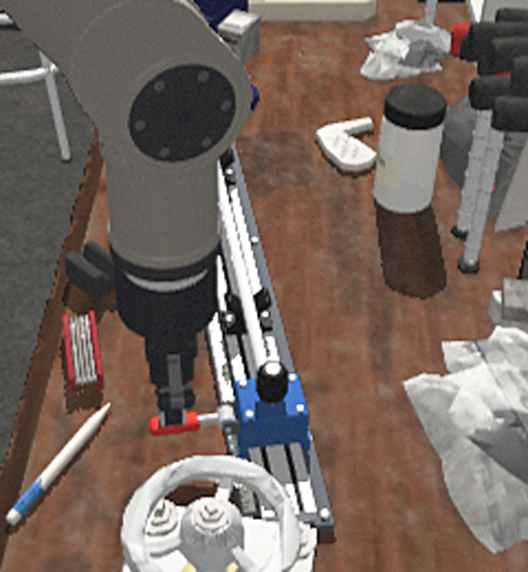

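The fingers hold the lever level at (175,425) against its end of travel at 18 N. The carriage hasn't moved. I retreat straight up.

Request:
{"api": "move_arm", "payload": {"commands": [{"x": 0, "y": 0, "z": -0.2, "twist": 0, "jaw": 1}, {"x": 0, "y": 0, "z": -0.5, "twist": 0, "jaw": 1}, {"x": 0, "y": 0, "z": -0.9, "twist": 0, "jaw": 1}, {"x": 0, "y": 0, "z": -1, "twist": 0, "jaw": 1}, {"x": 0, "y": 0, "z": -1, "twist": 0, "jaw": 1}, {"x": 0, "y": 0, "z": -0.6, "twist": 0, "jaw": 1}, {"x": 0, "y": 0, "z": 0, "twist": 0, "jaw": 1}, {"x": 0, "y": 0, "z": 0, "twist": 0, "jaw": 1}]}}

```text
clock: 32.42
tool_pos: [465.2, 171.0, 168.7]
eef_rot: [0.308, -3.126, 0.0]
ft_force: [0.7, -0.8, -0.4]
finger_gap: -0.0
grasp_force: 0.0
```

```bash
sed -i 's/side7/side8/' lev.py; python3 lev.py; python3 ax.py 48 75
```

```text
side lever 186 mid [467.9 169.1] med [467.5 169.   44.6] len 40.1 ang 78.84
side carr 438 mid [547.4 177. ] med [545.6 176.9  61.2] len 57.3 ang 85.91
side knob 62 mid [548.  180.4] med [547.8 180.4  93.1] len 23.3 ang 81.54
top lever 125 mid [461.2 170.7] med [459.7 170.3  42.6] len 29.4 ang 75.30
top carr 460 mid [542.4 193.9] med [538.3 192.1  59.2] len 61.0 ang 66.35
top knob 68 mid [545.  187.5] med [545.  187.5  92.3] len 22.8 ang 35.62
top 435 Y -214.2627250812291 -60.13271597367755 X@end -0.3 z@end 56.2 z@0 54.6
top 381 Y 60.39463938548011 214.8961055613712 X@end 0.5 z@end 64.0 z@0 44.4
side 282 Y -213.67961796531463 -60.07558163248366 X@end -1.2 z@end 58.7 z@0 55.8
side 61 Y 60.9017377122383 210.09052449559408 X@end 18.6 z@end 61.3 z@0 54.7
```

View pics/side8.png

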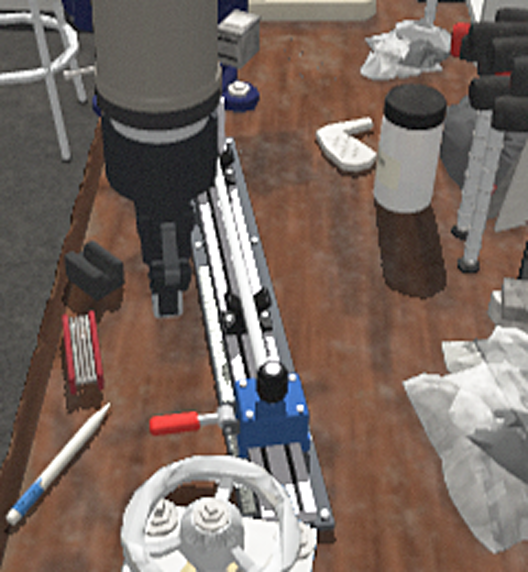

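The lever stays level at (175,423), the shaft lies in the vees against the stop, the keys, pen and pad are where they were, and the arm is clear. I hand it in.

```bash
python3 -c "
from station import robot
print(robot.job_done())"
```

```text
the job is handed in; nothing more can be done
None
```

The shaft is seated in both vees and snug between fence and stop, the stop was then locked with the lever level, and the job was handed in at about 32 s; the hand-in call gave no verdict.

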